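# Lay out an auction lot for its catalogue photograph

## Task

Set out the lot on the grey photo board for its catalogue picture: the incense burner upright in the middle of the round wooden stand, the musical-box cylinder in the slotted cradle with both spindle ends down at the bottom of their slots, and the ring dish between stand and cradle, in line with them and clear of both. Stand the nest of brass weights straight in front of the burner's stand (on the robot's side) and lay the scale bar straight in front of the cradle, parallel to the board's front edge, each with about three centimetres of board showing between it and what it stands before. Set the glazed burner and dish down gently without letting them fall, and leave the magnifier where it lies.

Things in the scene. Friction and masses are not known exactly. Their poses are not given: they have to be found in the camera images.
- incense_burner: celadon (grey-green) tripod incense burner, loose: an open round pot of 62 mm outer diameter (65 at the rim) standing on three short feet, 62 mm tall in all, about 0.22 kg; grip it across the plain wall between 15 and 55 mm up. Origin: centre of its underside (foot level), z up.
- ring_dish: lavender-glazed ring dish, loose: a shallow saucer of 76 mm diameter with a 13 mm high rim and an upright post (tapering from 15 to 11 mm thick, its pointed tip 62 mm above the underside) in its middle, by which it is picked up; about 0.14 kg. Origin: centre of its underside, z up.
- cup_weights: brass nest of cup weights, loose: slightly tapered round cup of 42 mm diameter at the top and 39 mm at the foot, 36 mm tall, the smaller cups showing inside it as concentric rings; the cups fit tight and move as one piece, about 0.30 kg. Origin: centre of its underside, z up.
- music_cylinder: brass cylinder of a musical box, loose, starts lying on its barrel on the desk: barrel 40 mm diameter and 60 mm long, with a thin steel spindle (6 mm diameter, 92 mm over both ends) through it; about 0.28 kg. Origin: middle of the barrel, on its axis (20 mm above the desk at the start); its x axis runs along the spindle, and the two ends are alike.
- scale_bar: photographer's scale bar, loose: flat white bar with black blocks, 100 mm long, 18 mm wide, 8 mm thick, about 0.06 kg. Origin: centre of its underside; x along its length, y across, z up. The two ends are alike.
- burner_stand: round dark hardwood stand for the burner, 92 mm diameter, flat top 20 mm above the photo board; stuck to the board with putty, on either half of it. Origin: centre of its underside, on the board's top; its axes are parallel to the board's (x away from the robot, y to the left, z up).
- cylinder_cradle: pale wood cradle fixed on the board's other half: base 50 (x) by 92 mm (y), 8 high; uprights at both y ends (33 to 41 mm from the middle, 34 wide, 57 tall), each with a slot open at the top, 8 mm wide, flaring to about 15; slot bottom 34 mm up, so a spindle lies home along y with its axis 37 mm above the origin. Origin: centre of underside, on the board's top; axes parallel to the board's.
- photo_board: grey photo board fixed on the desk, 220 mm deep (x), 340 mm wide (y), 10 mm thick. Origin: centre of its underside; x points away from the robot (to the board's back), y to the left, z up. Its front edge is the one nearest the robot; a closed ledger, 24 mm thick, lies on the desk between it and the robot's base.
- magnifier: dark bakelite magnifying glass lying on the desk, not to be moved: lens frame 84 mm diameter, 10 mm high, handle to 148 mm from the lens centre along -x. Origin: centre of the lens frame's underside.
There are look-alikes about, which are no part of the job. There is more than one size of the ring_dish; the one meant has the size given above. Leave any orange or purple look-alike of the music_cylinder alone.

How it is judged (in metres and radians):
At the end, for the whole second after the job is handed in: Burner upright, within 10 mm of the stand's middle; spindle home in both slots (2.5 mm); dish flat, in line (15 mm), touching neither; weights and bar on the board, 30 mm in front of stand and cradle, centred (13 mm each way), bar parallel to the edge (0.12 rad); all at rest (horizontal distance between incense_burner and burner_stand below 0.01 m and z of incense_burner in the frame of burner_stand between 0.016 and 0.024 m and angle between each of incense_burner, ring_dish, cup_weights, scale_bar's own z axis and vertical below 0.08 rad and z of music_cylinder in the frame of cylinder_cradle between 0.0345 and 0.0395 m and x of music_cylinder in the frame of cylinder_cradle between -0.003 and 0.003 m and y of music_cylinder in the frame of cylinder_cradle between -0.008 and 0.008 m and angle between the x axis of music_cylinder and the y axis of cylinder_cradle, either way round below 0.05 rad and ((y of ring_dish in the frame of burner_stand below -0.085 m and y of ring_dish in the frame of cylinder_cradle above 0.085 m) or (y of ring_dish in the frame of burner_stand above 0.085 m and y of ring_dish in the frame of cylinder_cradle below -0.085 m)) and x of ring_dish in the frame of burner_stand between -0.015 and 0.015 m and x of ring_dish in the frame of cylinder_cradle between -0.015 and 0.015 m and z of ring_dish in the frame of burner_stand between -0.004 and 0.004 m and x of cup_weights in the frame of burner_stand between -0.11 and -0.084 m and y of cup_weights in the frame of burner_stand between -0.013 and 0.013 m and z of cup_weights in the frame of burner_stand between -0.004 and 0.004 m and x of scale_bar in the frame of cylinder_cradle between -0.077 and -0.051 m and y of scale_bar in the frame of cylinder_cradle between -0.013 and 0.013 m and z of scale_bar in the frame of cylinder_cradle between -0.004 and 0.004 m and angle between the x axis of scale_bar and the y axis of cylinder_cradle, either way round below 0.12 rad and linear speed of each of incense_burner, ring_dish, cup_weights, music_cylinder, scale_bar below 0.02 m/s).
It fails at once if the incense burner is let fall (moving over 0.5 m/s out of the fingers) (linear speed of incense_burner above 0.5 m/s and contact force between the fingers and incense_burner below 0.05 N).
It fails at once if the ring dish is let fall (moving over 0.5 m/s out of the fingers) (linear speed of ring_dish above 0.5 m/s and contact force between the fingers and ring_dish below 0.05 N).
It fails at once if the magnifier is moved over 15 mm (distance of magnifier from where it was at the start of the episode above 0.015 m).
It also fails if it takes over 128 s, if anything falls off the work surface, if the arm or the gripper's body presses on something with over 40 N, if the wrist force passes 120 N, or if a joint passes its speed limit or range.

## Robot

A 6-joint arm with a two-finger parallel gripper is mounted at the origin on the work surface. World frame = base frame: x ahead of the robot, y to its left, z up, the work surface at z = 0. Lengths are in m, angles in degrees, forces in N, time in s.
With the tool pointing down it reaches from about 0.25 to 0.725 m from the base axis. Payload 9.7 kg.
Tool frame: the origin (TCP) lies midway between the tips of the shut fingers; the grasp point (between the pads) lies 19 mm behind it; z points along the fingers, y is the line along which they close (so a half turn about z gives the same grasp; the last joint's range is limited). The gripper opens to 85 mm and grips with 20 to 120 N. Pads are 22 mm wide; open, the fingers measure 114 mm over their backs; the gripper's body (76 mm by 85 mm) begins 54 mm behind the grasp point. The pads swing forward as they close: fully open they stand 13 mm farther back than shut.
Start: joints at [71.734, 4.979, 10.078, 95.1, 0, 90], TCP at [0.172, 0.522, 0.231] pointing down, gripper open.
Joint ranges: [-179.16, 179.16], [-48.56, 103.87], [-65.8, 70.77], [-126.05, 130.52], [-82.76, 87.17], [-180, 180]. Speed limits (degrees/s): [127.2, 127.2, 147.25, 180, 180, 180].

## Interface

Orientations are given as [roll, pitch, yaw] about the fixed x, y, z axes, in that order (R = Rz(yaw) Ry(pitch) Rx(roll)).
In Python, from workcell import * gives the robot as it stands.
- The arm moves only by the tool servo_tool, never from a script. Its argument "moves" is a list of rows, each a list of 4 numbers: the shift along the world's x, y, z in cm, then the turn about the world's z in rad. A call has 1 to 20 rows; each row is the pose to reach, as a shift and turn from the pose commanded when the call began; what a row does not reach only later rows make up. A row lasts 1/12 s, in which the tool goes at most 41.7 mm and 7.16 degrees, less where a joint would pass 70% of its speed; a pose out of reach is approached as far as the arm can. A call with a gripper value outside its range is refused whole. "claw" is the closure, from 0 (fully open) to 1 (shut), set as the call begins (left out, the last holds). The fingers move at their own pace and stop on an object; "force" is the grip in N (left out, the last holds). Time passes only in rows, so rows that repeat a pose let the fingers close. It gives the time, the measured TCP pose, the force, the opening and the grip force at its end, in the units of the state.
- get_obs(): the state, without advancing time (a new reading comes with each control period).
- camera(name): name is "scene" or "top" or "wrist"; returns the picture (420x560x3 uint8, red, green, blue); there is no depth.
- get_calibration(name): a dict with "fx", "fy", "cx", "cy" (pixels), "k1" (the pictures are not rectified: a ray, as slopes to the right and down, at radius r is drawn at 1 + k1 r^2 times it, then the intrinsics apply), "rvec" (rotation vector, rad) and "tvec" (3), from world to camera coordinates, as OpenCV has them; the wrist camera has in their place "tool_from_camera" (4x4, takes a point from camera to tool coordinates, whose origin is the TCP and whose axes are the flange's). Camera axes: x right, y down, z forward; pixel columns grow to the right and rows downward; lengths in m; the calibration is good to about 2 mm. A picture is of the moment at which its call begins: read the wrist's pose just before it. get_calibration takes no time and is no camera call.
- job_done(): hands the job in; it is judged then, once.
The state is a dict: "time": time; "q": joint angles; "qd": joint speeds; "joint_efforts": joint torques, N m; "ee_pos": TCP position; "tcp_rot": TCP orientation; "wrist_force": force on the tool from outside, world axes, zero at the start; "torque": the same for the moment, N m; "opening": finger opening in m; "grasp_force": force on a finger pad.
Only numpy, scipy, OpenCV 4.12 (cv2) and the standard library are available. Lean on these libraries where they do the work, as an engineer would, in place of code of your own. Each camera call takes 0.05 s, during which the arm holds its last target. There are 200 camera calls.

## Working session

There is one attempt and no reset: what is moved stays moved. The work goes in short steps, Python scripts to look and compute and a tool call to move; the robot and the scene stay as the last step left them, time stands still between calls to the robot, and variables do not carry over. Pictures are saved under pics/ and viewed, at most 14 in all, crops included, and the job is handed in when it is done.

Besides the shell and the picture viewer there is one more tool, called in YAML: its name, and indented under it one key for each argument. servo_tool: Moves the arm, as the interface text tells. Its arguments: {"type":"object","properties":{"moves":{"type":"array","items":{"type":"array","items":{"type":"number"}}},"claw":{"type":"number"},"force":{"type":"number"}},"required":["moves"]}

```bash
ls; mkdir -p pics
python3 - <<'E'
from workcell import *
import cv2
for n in ("top","scene"):
    cv2.imwrite(f"pics/{n}0.png",camera(n)[:,:,::-1])
    print(n,get_calibration(n))
print(get_calibration("wrist")); print(get_obs())
E
```

```text
pics
top {'fx': 511.1768854190407, 'fy': 511.1768854190407, 'cx': 282.01285530806325, 'cy': 213.82740637675025, 'k1': 0.06213996292227767, 'rvec': array([ 2.18436959, -2.21402538,  0.0473181 ]), 'tvec': array([-0.01165104,  0.52773014,  1.38062218])}
scene {'fx': 432.45571008115746, 'fy': 432.45571008115746, 'cx': 277.85155600564514, 'cy': 218.59119282331028, 'k1': -0.05144669026146928, 'rvec': array([ 1.84803647,  1.86293389, -0.62260551]), 'tvec': array([ 0.02201933, -0.41266805,  1.38709334])}
{'fx': 331.64146806970456, 'fy': 331.64146806970456, 'cx': 276.15739643230484, 'cy': 210.5785296910393, 'k1': -0.0640216275004753, 'tool_from_camera': array([[-3.73395262e-04, -9.44671125e-01, -3.28018789e-01,
         8.37174483e-02],
       [ 9.99999240e-01, -7.38229346e-04,  9.87714666e-04,
        -6.35660089e-04],
       [-1.17521862e-03, -3.28018171e-01,  9.44670683e-01,
        -1.41348778e-01],
       [ 0.00000000e+00,  0.00000000e+00,  0.00000000e+00,
         1.00000000e+00]])}
{'time': 0.1, 'q': array([ 7.17364783e+01,  5.00759171e+00,  1.00382435e+01,  9.50967473e+01,
       -7.34138995e-05,  9.00010145e+01]), 'qd': array([-0.0464554 , -0.14956158,  0.0683587 ,  0.08391896, -0.08474979,
       -0.02630067]), 'joint_efforts': array([ 1.81805292e-03, -5.21561408e+01,  4.65654480e+01,  1.59438571e-02,
        1.02396625e-04, -2.87749072e-05]), 'ee_pos': array([0.17230427, 0.52211363, 0.23065065]), 'tcp_rot': array([-1.79933904e+02,  7.45841896e-05,  1.61735464e+02]), 'wrist_force': array([0.29507869, 0.68622172, 0.40290262]), 'torque': array([-0.03630291,  0.00492747, -0.04132527]), 'grasp_force': 0.0, 'opening': 0.08555102908805502}
```

View pics/top0.png

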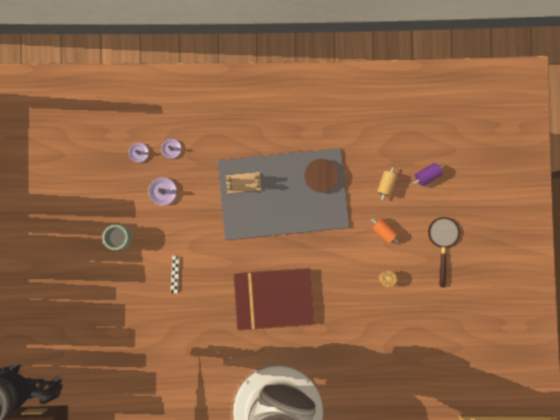

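View pics/scene0.png

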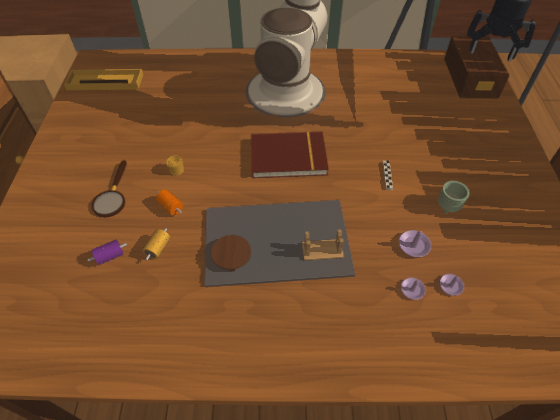

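The top picture shows dishes at (163,191), (172,148) and (139,152). The one at (163,191) is largest, about 30 px (roughly 80 mm), so it fits 76 mm. The cylinders are brass (388,183), orange (385,231) and purple (429,174), and brass is the one meant. I'll confirm both in an enlarged crop.

```bash
cat > h.py <<'E'
from workcell import *
import numpy as np, cv2
from scipy.spatial.transform import Rotation as Rn
def cam(n,obs=None):
    c=get_calibration(n); K=np.array([[c["fx"],0,c["cx"]],[0,c["fy"],c["cy"]],[0,0,1.]]); d=np.array([c["k1"],0,0,0.])
    if n=="wrist":
        T=np.eye(4); T[:3,:3]=Rn.from_euler("xyz",obs["tcp_rot"],degrees=True).as_matrix(); T[:3,3]=obs["ee_pos"]
        M=np.linalg.inv(T@c["tool_from_camera"]); return K,d,M[:3,:3],M[:3,3]
    return K,d,cv2.Rodrigues(c["rvec"])[0],c["tvec"]
def unproj(C,uv,z):
    K,d,R,t=C; p=cv2.undistortPoints(np.float64(uv).reshape(-1,1,2),K,d)[:,0]
    o=-R.T@t; r=np.c_[p,np.ones(len(p))]@R; return o+r*((z-o[2])/r[:,2])[:,None]
def proj(C,P):
    K,d,R,t=C; return cv2.projectPoints(np.float64(P).reshape(-1,1,3),cv2.Rodrigues(R)[0],t,K,d)[0][:,0]
E
python3 - <<'E'
import cv2,numpy as np
im=cv2.imread("pics/top0.png")
a=im[130:300,90:265]; b=im[145:295,340:475]
a=cv2.resize(a,(400,389),interpolation=cv2.INTER_CUBIC);b=cv2.resize(b,(350,389),interpolation=cv2.INTER_CUBIC)
c=cv2.resize(im[145:245,210:355],(750,517),interpolation=cv2.INTER_CUBIC)
cv2.imwrite("pics/crop1.png",np.hstack([a,b]));cv2.imwrite("pics/crop2.png",c)
E
```

```text
(no output)
```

View pics/crop1.png

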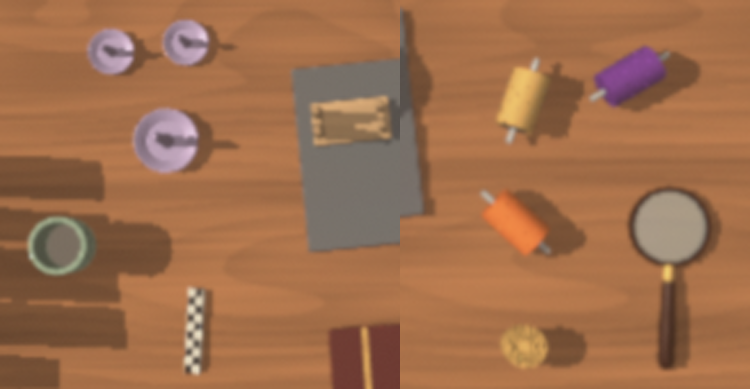

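View pics/crop2.png

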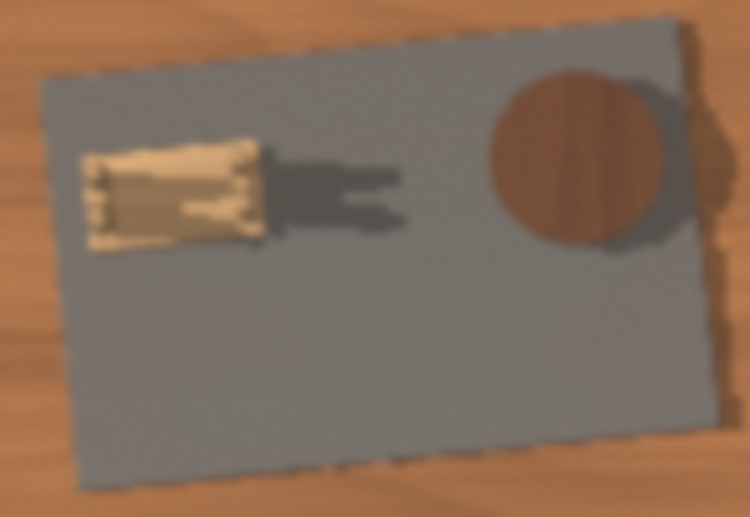

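The crops confirm it: the dish at crop (166,141) is clearly the largest of three, and the brass cylinder is at (522,98) in the right half. The cradle is on the board's left (170,195) and the stand on its right (577,158). Next I'll work out positions.

Run:
```python
from h import *
C=cam("top")
f=lambda p,s,o:(np.array(p,float)+.5)/s-.5+o
L=lambda p:f(p,2.287,[90,130]); Rr=lambda p:f(np.array(p)-[400,0],2.593,[340,145]); B=lambda p:f(p,5.172,[210,145])
np.set_printoptions(precision=4,suppress=True)
bc=unproj(C,B([(40,82),(678,17),(718,425),(80,490)]),.010)[:,:2]
print("board",bc.mean(0),[np.linalg.norm(bc[i]-bc[i-1]) for i in range(4)],
 [np.degrees(np.arctan2(*v[::-1])) for v in (bc[0]-bc[1],bc[3]-bc[2],bc[0]-bc[3],bc[1]-bc[2])])
def two(n,fn,pts,z):
    p=unproj(C,fn(pts),z)[:,:2]; v=p[0]-p[1]; print(n,p.mean(0),"len",np.linalg.norm(v),"ang",np.degrees(np.arctan2(v[1],v[0])))
two("stand",B,[(490,158),(665,158)],.030)
two("cradle",B,[(97,203),(250,189)],.067)
two("bar",L,[(196.5,288),(192.5,373.5)],.008)
two("burner",L,[(28,245),(94,245)],.062)
two("dish",L,[(133,141),(199,141)],.013)
two("dish post",L,[(163,141),(163,143)],.062)
two("smallA",L,[(88,51),(135,51)],.010)
two("smallB",L,[(163,43),(211,43)],.010)
two("weights",Rr,[(500,345),(548,345)],.036)
two("cyl",Rr,[(536,60),(509,141)],.02)
two("mag",Rr,[(629,227),(711,227)],.01)
two("orange",Rr,[(482,193),(549,252)],.02);two("purple",Rr,[(592,98),(668,54)],.02)
```

```text
board [ 0.5831 -0.0219] [np.float64(0.21661182197884102), np.float64(0.3391649933252766), np.float64(0.21677651826166952), np.float64(0.3371453064455321)] [np.float64(95.06904872283717), np.float64(95.0426087496977), np.float64(5.077380353875914), np.float64(4.543537660743629)]
stand [ 0.6296 -0.1259] len 0.09106843350583022 ang 89.18193947255472
cradle [0.6087 0.0819] len 0.07776419213162722 ang 94.50627687359002
bar [0.3678 0.2737] len 0.10064174179039155 ang -2.758489736845453
burner [0.4712 0.413 ] len 0.07418015795360279 ang 89.1266423739159
dish [0.5929 0.3055] len 0.0778759372770785 ang 89.29732725247447
dish post [0.5874 0.2975] len 0.0022975235491719216 ang -0.2557005929598596
smallA [0.7015 0.3701] len 0.055483489994911955 ang 89.4601253355047
smallB [0.7102 0.2806] len 0.057000852288019724 ang 89.41644533304554
weights [ 0.3531 -0.2961] len 0.04881044838878508 ang 89.41225677213794
cyl [ 0.6056 -0.3037] len 0.08943915790392563 ang -19.452735575542206
mag [ 0.4719 -0.4556] len 0.08447050624738059 ang 89.30757472790837
orange [ 0.4785 -0.2936] len 0.09204058339949985 ang 47.52112423452066
purple [ 0.6294 -0.4154] len 0.09111565456724016 ang 119.37891277279411
```

servo_tool:
  moves:
    - [10, -3.6, -3, -0.4]
    - [29.9, -10.9, -8, -1.164]
    - [29.9, -10.9, -8, -1.164]
    - [29.9, -10.9, -8, -1.164]
    - [29.9, -10.9, -8, -1.164]
    - [29.9, -10.9, -8, -1.164]
    - [29.9, -10.9, -8, -1.164]
    - [29.9, -10.9, -8, -1.164]
    - [29.9, -10.9, -8, -1.164]
    - [29.9, -10.9, -8, -1.164]
    - [29.9, -10.9, -8, -1.164]
    - [29.9, -10.9, -8, -1.164]
    - [29.9, -10.9, -8, -1.164]
    - [29.9, -10.9, -8, -1.164]
  claw: 0
  force: 30

```text
time: 1.27
ee_pos: [0.471, 0.4136, 0.1514]
tcp_rot: [180.0, -0.0, 95.2]
wrist_force: [-0.1, -0.5, -0.6]
opening: 0.0855
grasp_force: 0.0
```

```bash
cat >> h.py <<'E'
def shot(name,P={}):
    o=get_obs(); im=camera("wrist")[:,:,::-1].copy(); C=cam("wrist",o); cv2.imwrite(f"pics/{name}_raw.png",im)
    np.savez(f"pics/{name}.npz",p=o["ee_pos"],r=o["tcp_rot"])
    for p in P: cv2.drawMarker(im,tuple(int(round(x)) for x in proj(C,p)[0]),(255,0,255),0,9,1)
    cv2.imwrite(f"pics/{name}.png",im); return C,im
def again(name):
    d=np.load(f"pics/{name}.npz"); return cam("wrist",dict(ee_pos=d["p"],tcp_rot=d["r"]))
def circ(c,r,z,n=24): a=np.linspace(0,2*np.pi,n,endpoint=False); return np.c_[c[0]+r*np.cos(a),c[1]+r*np.sin(a),0*a+z]
E
python3 - <<'E'
from h import *
shot("burner",list(circ((.4712,.413),.0325,.062))+list(circ((.5929,.3055),.038,.013))+[(.5929,.3055,.062)])
print(get_obs()["ee_pos"])
E
```

```text
[0.47102851 0.41361906 0.15150804]
```

View pics/burner.png

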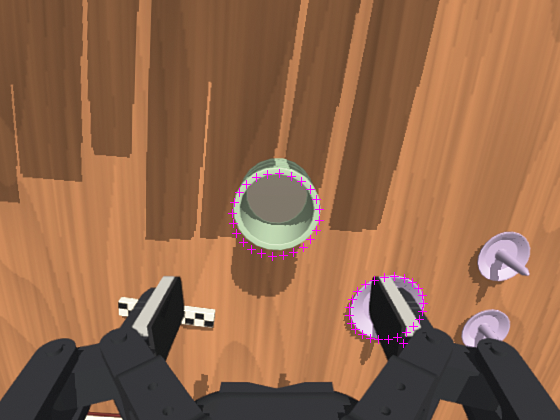

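The wrist view shows the burner rim at cols 235–321 with its bottom at row 250, about 7 px higher than predicted. I'll fit its lower rim edge numerically and check the finger geometry.

Run:
```python
from h import *
from scipy.optimize import least_squares
C=again("burner"); im=cv2.imread("pics/burner_raw.png").astype(int)
b,g,r=im[:,:,0],im[:,:,1],im[:,:,2]
m=(((g>r+4)&(g>60))[140:275,210:350]).astype(np.uint8)
n,l,s,c=cv2.connectedComponentsWithStats(m); k=1+s[1:,4].argmax(); print(s[k])
cnt=max(cv2.findContours((l==k).astype(np.uint8),0,1)[0],key=len)[:,0]+[210,140]
p=cv2.convexHull(cnt.astype(np.int32))[:,0]; p=p[p[:,1]>212]
w=unproj(C,p,.061)[:,:2]
f=least_squares(lambda q:np.hypot(*(w-q).T)-.0325-.0003,[.471,.413]); print(f.x,np.abs(f.fun).max(), len(w))
```

```text
[  23   19   87   91 3841]
[0.47134029 0.4187582 ] 0.0007488223166749169 20
```

```bash
cat > seg.py <<'E'
from h import *
from scipy.optimize import least_squares
def fit(C,im,box,mask,R,z,sel=lambda p,c:np.ones(len(p),bool)):
    u0,v0,u1,v1=box; s=4
    sub=cv2.resize(im[v0:v1,u0:u1],None,fx=s,fy=s,interpolation=cv2.INTER_CUBIC)
    m=mask(sub.astype(int)).astype(np.uint8); n,l,st,c=cv2.connectedComponentsWithStats(m); k=1+st[1:,4].argmax()
    cnt=max(cv2.findContours((l==k).astype(np.uint8),0,1)[0],key=len)
    p=cv2.convexHull(cnt)[:,0]; p=(p+.5)/s-.5+[u0,v0]; p=p[sel(p,p.mean(0))]
    w=unproj(C,p,z)[:,:2]; f=least_squares(lambda q:np.hypot(*(w-q[:2]).T)-q[2],[*w.mean(0),R],loss="soft_l1",f_scale=.001)
    return f.x, np.abs(f.fun).max()
E
python3 - <<'E'
from seg import *
C=cam("top"); im=cv2.imread("pics/top0.png")
green=lambda a:(a[:,:,1]>a[:,:,2]+4)&(a[:,:,1]>60)
lav=lambda a:(a[:,:,0]>a[:,:,1]+8)&(a[:,:,0]>90)
print("burner",fit(C,im,(95,215,140,260),green,.0325,.06))
print("dish",fit(C,im,(143,172,185,212),lav,.038,.011))
br=lambda a:(a[:,:,2]>a[:,:,0]+12)
print("stand",fit(C,im,(298,152,346,200),lambda a:(a[:,:,2]>a[:,:,0]+14),.046,.030))
yel=lambda a:(a[:,:,1]>a[:,:,0]*1.7)&(a[:,:,1]>105)
print("weights",fit(C,im,(373,263,408,294),yel,.021,.036))
E
```

```text
burner (array([0.47102501, 0.4159418 , 0.03244898]), np.float64(0.001559296321272951))
dish (array([0.59435952, 0.30575467, 0.03677478]), np.float64(0.0012108862195865239))
stand (array([ 0.63058142, -0.12495156,  0.04969692]), np.float64(0.001556931661803894))
weights (array([ 0.35201356, -0.29603245,  0.02218018]), np.float64(0.0016003771840562148))
```

servo_tool:
  moves:
    - [0, 0.4, -3, 0]
    - [0, 0.4, -6.5, 0]
    - [0, 0.4, -10, 0]
    - [0, 0.4, -12, 0]
    - [0, 0.4, -13.7, 0]
    - [0, 0.4, -13.7, 0]

```text
time: 1.82
ee_pos: [0.4693, 0.416, 0.0102]
tcp_rot: [-179.7, 0.2, 95.1]
wrist_force: [0.2, -0.3, 0.2]
opening: 0.0855
grasp_force: 0.0
```

servo_tool:
  moves:
    - [0, 0, 0, 0]
    - [0, 0, 0, 0]
    - [0, 0, 0, 0]
    - [0, 0, 0, 0]
    - [0, 0, 0, 0]
    - [0, 0, 0, 0]
    - [0, 0, 0, 0]
    - [0, 0, 0, 0]
  claw: 1
  force: 35

```text
time: 2.48
ee_pos: [0.472, 0.4181, 0.0163]
tcp_rot: [179.9, -0.1, 95.1]
wrist_force: [-1.7, 0.3, 6.9]
opening: 0.0623
grasp_force: 36.1
```

servo_tool:
  moves:
    - [0, 0, 1, 0]
    - [0, 0, 3, 0]
    - [0, 0, 6, 0]
    - [0, 0, 9, 0]
    - [0.5, -1.5, 10.5, 0]
    - [1.4, -5, 11, 0]
    - [2.3, -8.5, 11, 0]
    - [3.3, -12, 11, 0]
    - [4.4, -16, 11, 0]
    - [5.6, -20, 11, 0]
    - [6.8, -24, 11, 0]
    - [8, -28, 11, 0]
    - [9.2, -32, 11, 0]
    - [10.4, -36, 11, 0]
    - [11.6, -40, 11, 0]
    - [12.8, -44, 11, 0]
    - [13.8, -47.5, 11, 0]
    - [14.8, -50.5, 11, 0]
    - [15.5, -53, 11, 0]
    - [15.9, -54.3, 11, 0]

```text
time: 4.15
ee_pos: [0.6306, -0.129, 0.1245]
tcp_rot: [-180.0, 0.0, 94.9]
wrist_force: [0.4, -0.2, -3.0]
opening: 0.062
grasp_force: 38.6
```

servo_tool:
  moves:
    - [0, 0, 0, 0]
    - [0, 0, 0, 0]
    - [0, 0, 0, 0]
    - [0, 0, 0, 0]

```text
time: 4.48
ee_pos: [0.6302, -0.1244, 0.1246]
tcp_rot: [-180.0, -0.0, 95.1]
wrist_force: [-1.2, -0.8, -2.4]
opening: 0.0619
grasp_force: 38.6
```

Run:
```python
from h import *
o=get_obs();print(o["ee_pos"],o["tcp_rot"])
u=np.array([.9963,.0863,0]);v=np.array([-.0863,.9963,0]);s=np.array([.630,-.1255,0]);c=np.array([.6087,.0819,.01])
P=list(circ(s,.046,.030,48))
for sg in(1,-1):
  for a in(-.025,.025): P.append(c+sg*.046*v+a*u+[0,0,.008])
  for a in(-.017,.017):
    for b in (.033,.041): P.append(c+sg*b*v+a*u+[0,0,.057])
shot("stand",P)
im=camera("top")[:,:,::-1];cv2.imwrite("pics/top1.png",im)
```

```text
[ 0.63021727 -0.12442936  0.12457066] [-1.79999998e+02 -1.11173634e-02  9.51221457e+01]
```

View pics/stand.png

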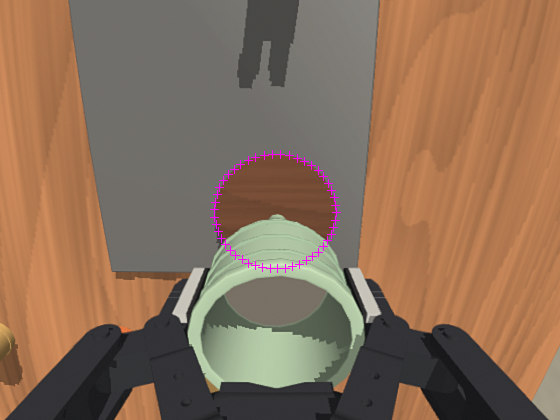

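The predicted stand outline sits on the stand in the wrist view to within 1–2 px, and the burner is held upright. Lowering it now.

servo_tool:
  moves:
    - [0, -0.1, -2, 0]
    - [0, -0.1, -4, 0]
    - [0, -0.1, -5.5, 0]
    - [0, -0.1, -6.5, 0]
    - [0, -0.1, -7, 0]
    - [0, -0.1, -7.3, 0]
    - [0, -0.1, -7.5, 0]
    - [0, -0.1, -7.6, 0]
    - [0, -0.1, -7.7, 0]
    - [0, -0.1, -7.7, 0]
    - [0, -0.1, -7.7, 0]
    - [0, -0.1, -7.7, 0]

```text
time: 5.58
ee_pos: [0.6306, -0.1268, 0.0477]
tcp_rot: [180.0, 0.0, 95.0]
wrist_force: [0.6, -0.4, -2.5]
opening: 0.0618
grasp_force: 38.6
```

Not yet touching (wrist still carries the weight); lowering in small steps.

servo_tool:
  moves:
    - [0, 0.1, -0.1, 0]
    - [0, 0.1, -0.15, 0]
    - [0, 0.1, -0.2, 0]
    - [0, 0.1, -0.25, 0]
    - [0, 0.1, -0.25, 0]
    - [0, 0.1, -0.25, 0]

```text
time: 6.08
ee_pos: [0.6306, -0.1257, 0.0463]
tcp_rot: [179.9, 0.0, 95.0]
wrist_force: [-3.8, 1.6, 8.9]
opening: 0.0622
grasp_force: 37.7
```

servo_tool:
  moves:
    - [0, 0, 0, 0]
    - [0, 0, 0, 0]
    - [0, 0, 0, 0]
    - [0, 0, 0, 0]
    - [0, 0, 0, 0]
    - [0, 0, 0, 0]
    - [0, 0, 0, 0]
  claw: 0

```text
time: 6.67
ee_pos: [0.6304, -0.1257, 0.0447]
tcp_rot: [-180.0, -0.0, 95.0]
wrist_force: [0.2, -0.6, -0.4]
opening: 0.0855
grasp_force: 0.0
```

servo_tool:
  moves:
    - [0, 0, 1.5, 0]
    - [0, 0, 4, 0]
    - [0, 0, 7, 0]
    - [0, 0, 11, 0]
    - [-0.3, 3, 13, 0]
    - [-0.6, 7, 13, 0]
    - [-0.9, 11, 13, 0]
    - [-1.2, 15, 13, 0]
    - [-1.6, 19, 13, 0]
    - [-2, 23, 13, 0]
    - [-2.3, 27, 13, 0]
    - [-2.6, 31, 13, 0]
    - [-2.9, 35, 12, 0]
    - [-3.3, 39, 11.5, 0]
    - [-3.6, 42, 11, 0]
    - [-3.6, 43, 11, 0]
    - [-3.6, 43, 11, 0]
    - [-3.6, 43, 11, 0]
    - [-3.6, 43, 11, 0]
    - [-3.6, 43, 11, 0]

```text
time: 8.33
ee_pos: [0.5949, 0.3028, 0.1553]
tcp_rot: [180.0, -0.0, 94.9]
wrist_force: [-0.3, 0.2, 0.6]
opening: 0.0852
grasp_force: 0.0
```

Run:
```python
from seg import *
shot("dish",list(circ((.5943,.3057),.038,.013))+[(.5943,.3057,.062)])
C=again("dish"); print(get_obs()["ee_pos"])
c=cam("top"); im=camera("top")[:,:,::-1].copy(); cv2.imwrite("pics/top2.png",im)
green=lambda a:(a[:,:,1]>a[:,:,2]+4)&(a[:,:,1]>60)
print("burner",fit(c,im,(295,145,350,205),green,.0325,.09))
im=cv2.imread("pics/dish_raw.png")
u,v=proj(C,(.5943,.3057,.013))[0].astype(int)
lav=lambda a:(a[:,:,0]>a[:,:,1]+8)&(a[:,:,0]>90)
print(u,v,fit(C,im,(u-70,v-70,u+70,v+70),lav,.038,.012))
```

```text
[0.59490237 0.30284592 0.15533137]
burner (array([ 0.62928977, -0.12489972,  0.03207857]), np.float64(0.0020533670427893454))
274 192 (array([0.59457883, 0.30597557, 0.03773302]), np.float64(0.0002994823497783211))
```

View pics/dish.png

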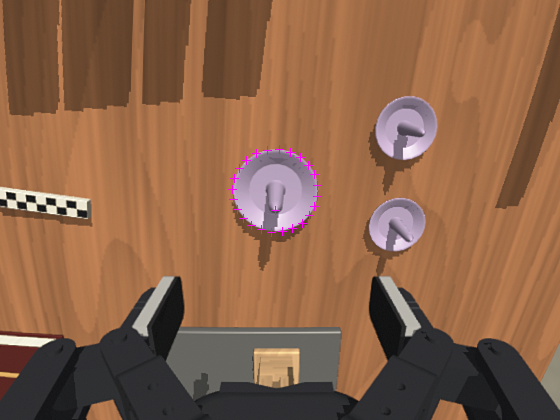

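The wrist fit puts the dish at (275,190) with radius 37.7 mm, so the size is confirmed at 76 mm. The top fit shows the burner within 2 mm of the stand's centre. Picking up the dish.

servo_tool:
  moves:
    - [0, 0.3, -3, 0]
    - [0, 0.3, -6.5, 0]
    - [0, 0.3, -9.5, 0]
    - [0, 0.3, -11.5, 0]
    - [0, 0.3, -12.5, 0]
    - [0, 0.3, -12.5, 0]
    - [0, 0.3, -12.5, 0]
  claw: 0.4

```text
time: 9.02
ee_pos: [0.5948, 0.3069, 0.0307]
tcp_rot: [180.0, -0.0, 95.0]
wrist_force: [-0.9, 0.4, 0.8]
opening: 0.0509
grasp_force: 0.0
```

servo_tool:
  moves:
    - [0, 0, 0, 0]
    - [0, 0, 0, 0]
    - [0, 0, 0, 0]
    - [0, 0, 0, 0]
    - [0, 0, 0, 0]
    - [0, 0, 0, 0]
    - [0, 0, 0, 0]
    - [0, 0, 0, 0]
    - [0, 0, 0, 0]
    - [0, 0, 0, 0]
  claw: 1
  force: 30

```text
time: 9.85
ee_pos: [0.5951, 0.3076, 0.0313]
tcp_rot: [179.9, -0.0, 95.0]
wrist_force: [0.8, 0.1, 6.2]
opening: 0.0111
grasp_force: 29.5
```

servo_tool:
  moves:
    - [0, 0, 0.7, 0]
    - [0, 0, 2, 0]
    - [0, 0, 5, 0]
    - [0, 0, 8.5, 0]
    - [0, -1, 11, 0]
    - [0.3, -4, 11.5, 0]
    - [0.6, -7.5, 11.5, 0]
    - [0.8, -11, 11.5, 0]
    - [1.1, -15, 11.5, 0]
    - [1.4, -19, 11.5, 0]
    - [1.7, -23, 11.5, 0]
    - [2, -27, 11.5, 0]
    - [2.2, -30, 11.5, 0]
    - [2.4, -32, 11, 0]
    - [2.4, -32.9, 10, 0]
    - [2.4, -32.9, 8, 0]
    - [2.4, -32.9, 6, 0]
    - [2.4, -32.9, 4.5, 0]
    - [2.4, -32.9, 3.5, 0]
    - [2.4, -32.9, 3, 0]

```text
time: 11.52
ee_pos: [0.6176, -0.0212, 0.0583]
tcp_rot: [-179.9, -0.0, 95.1]
wrist_force: [-0.3, -0.2, -1.4]
opening: 0.011
grasp_force: 29.4
```

servo_tool:
  moves:
    - [0, 0, -0.5, 0]
    - [0, 0, -1, 0]
    - [0, 0, -1.4, 0]
    - [0, 0, -1.6, 0]
    - [0, 0, -1.7, 0]
    - [0, 0, -1.8, 0]
    - [0, 0, -1.8, 0]

```text
time: 12.1
ee_pos: [0.6185, -0.0217, 0.0419]
tcp_rot: [180.0, 0.0, 95.0]
wrist_force: [0.4, -0.7, -2.0]
opening: 0.0111
grasp_force: 29.5
```

servo_tool:
  moves:
    - [0, 0, -0.1, 0]
    - [0, 0, -0.15, 0]
    - [0, 0, -0.2, 0]
    - [0, 0, -0.2, 0]
    - [0, 0, -0.2, 0]

```text
time: 12.52
ee_pos: [0.6186, -0.0218, 0.0413]
tcp_rot: [179.9, 0.0, 95.0]
wrist_force: [-4.3, 0.0, 6.8]
opening: 0.0111
grasp_force: 30.4
```

servo_tool:
  moves:
    - [0, 0, 0, 0]
    - [0, 0, 0, 0]
    - [0, 0, 0, 0]
    - [0, 0, 0, 0]
    - [0, 0, 0, 0]
    - [0, 0, 0, 0]
  claw: 0.4

```text
time: 13.02
ee_pos: [0.6184, -0.0217, 0.0397]
tcp_rot: [-180.0, -0.0, 95.0]
wrist_force: [-0.3, -0.8, 0.4]
opening: 0.051
grasp_force: 0.0
```

servo_tool:
  moves:
    - [0, 0, 1, 0]
    - [0, 0, 3.5, 0]
    - [0, 0, 7, 0]
    - [0, 0, 11, 0]
    - [-2, 2.5, 12, 0.1]
    - [-5, 6, 12, 0.22]
    - [-7.5, 9, 12, 0.34]
    - [-10, 12, 12, 0.46]
    - [-12.5, 15, 12, 0.58]
    - [-15, 18, 12, 0.7]
    - [-17.5, 21, 12, 0.82]
    - [-20, 24, 12, 0.94]
    - [-22.5, 27, 12, 1.06]
    - [-25, 29.6, 11, 1.18]
    - [-25, 29.6, 11, 1.3]
    - [-25, 29.6, 11, 1.42]
    - [-25, 29.6, 11, 1.434]
    - [-25, 29.6, 11, 1.434]
    - [-25, 29.6, 11, 1.434]
    - [-25, 29.6, 11, 1.434]

```text
time: 14.68
ee_pos: [0.3687, 0.274, 0.1501]
tcp_rot: [180.0, 0.0, 177.0]
wrist_force: [-0.3, -0.2, 0.0]
opening: 0.0515
grasp_force: 0.0
```

Run:
```python
from seg import *
C,_=shot("bar",[(.3678,.2737,.008)]); print(get_obs()["ee_pos"],get_obs()["tcp_rot"])
im=cv2.imread("pics/bar_raw.png").astype(int)
m=((im.max(2)-im.min(2)<30)&((im.min(2)>130)|(im.max(2)<60))).astype(np.uint8)
u,v=proj(C,(.3678,.2737,.008))[0].astype(int); k=np.zeros_like(m); k[v-90:v+90,u-100:u+100]=1
m=cv2.morphologyEx(m*k,cv2.MORPH_CLOSE,np.ones((7,7)))
n,l,s,c=cv2.connectedComponentsWithStats(m)
for i in range(1,n):
  if s[i,4]>300: print(s[i])
j=1+s[1:,4].argmax(); cnt=max(cv2.findContours((l==j).astype(np.uint8),0,1)[0],key=len)
w=unproj(C,cnt[:,0],.008)[:,:2]; r=cv2.minAreaRect((w*1e4).astype(np.float32)); print(u,v,r)
im=camera("top")[:,:,::-1]; cv2.imwrite("pics/top3.png",im)
```

```text
[0.3687021  0.27397245 0.14996193] [1.79995291e+02 6.02702397e-03 1.77024960e+02]
[ 268  138   20  108 1949]
276 194 ((3681.33056640625, 2746.795166015625), (169.44192504882812, 990.44873046875), 86.51848602294922)
```

View pics/bar.png

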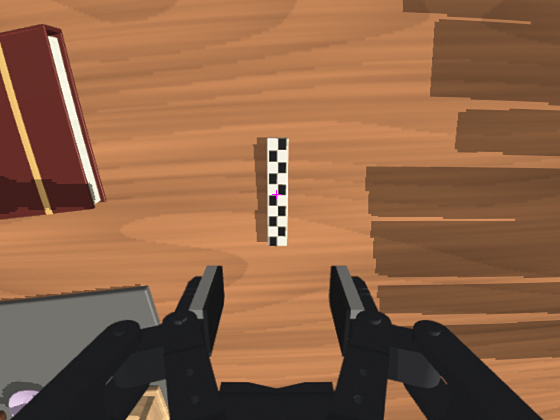

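The bar centre is at (277,192) in the wrist view, fitted at 99×17 mm and -3.5°. Picking it up.

servo_tool:
  moves:
    - [-0.1, 0.1, -3, -0.01]
    - [-0.1, 0.1, -6.5, -0.01]
    - [-0.1, 0.1, -10, -0.01]
    - [-0.1, 0.1, -12.5, -0.01]
    - [-0.1, 0.1, -13.6, -0.01]
    - [-0.1, 0.1, -14.2, -0.01]
    - [-0.1, 0.1, -14.5, -0.01]
    - [-0.1, 0.1, -14.5, -0.01]

```text
time: 15.45
ee_pos: [0.3679, 0.2756, 0.0056]
tcp_rot: [180.0, 0.0, 176.6]
wrist_force: [-0.3, 0.5, -0.0]
opening: 0.0514
grasp_force: 0.0
```

servo_tool:
  moves:
    - [0, 0, 0, 0]
    - [0, 0, 0, 0]
    - [0, 0, 0, 0]
    - [0, 0, 0, 0]
    - [0, 0, 0, 0]
    - [0, 0, 0, 0]
    - [0, 0, 0, 0]
    - [0, 0, 0, 0]
  claw: 1
  force: 30

```text
time: 16.12
ee_pos: [0.368, 0.2758, 0.006]
tcp_rot: [179.9, 0.1, 176.6]
wrist_force: [-0.3, 0.2, 6.0]
opening: 0.0159
grasp_force: 29.2
```

servo_tool:
  moves:
    - [0, 0, 1, 0]
    - [0, 0, 3, 0]
    - [0, 0, 6, -0.1]
    - [1, -1, 9, -0.2]
    - [3, -3.5, 10, -0.32]
    - [5, -6, 10, -0.44]
    - [7, -8, 10, -0.56]
    - [9, -10, 10, -0.68]
    - [11, -12, 10, -0.8]
    - [13, -14, 10, -0.92]
    - [15, -16.5, 10, -1.04]
    - [16.5, -18.5, 9, -1.16]
    - [17.7, -20, 7.5, -1.28]
    - [17.7, -20, 6, -1.4]
    - [17.7, -20, 6, -1.424]
    - [17.7, -20, 6, -1.424]
    - [17.7, -20, 6, -1.424]
    - [17.7, -20, 6, -1.424]

```text
time: 17.62
ee_pos: [0.5447, 0.0759, 0.0663]
tcp_rot: [179.9, -0.0, 95.3]
wrist_force: [0.2, -0.2, -0.1]
opening: 0.016
grasp_force: 29.4
```

Run:
```python
from h import *
u=np.array([.9963,.0863,0]);v=np.array([-.0863,.9963,0]);s=np.array([.630,-.1255,0]);c=np.array([.6087,.0819,.01])
P=[]
for sg in(1,-1):
  for a in(-.025,.025): P.append(c+sg*.046*v+a*u+[0,0,.008])
  for a in(-.017,.017):
    for b in (.033,.041): P.append(c+sg*b*v+a*u+[0,0,.057])
shot("bar2",P); o=get_obs(); print(o["ee_pos"],o["tcp_rot"],o["opening"])
```

```text
[0.54472837 0.07590315 0.06617995] [ 1.79896775e+02 -6.84938474e-03  9.52221882e+01] 0.016229678512220833
```

View pics/bar2.png

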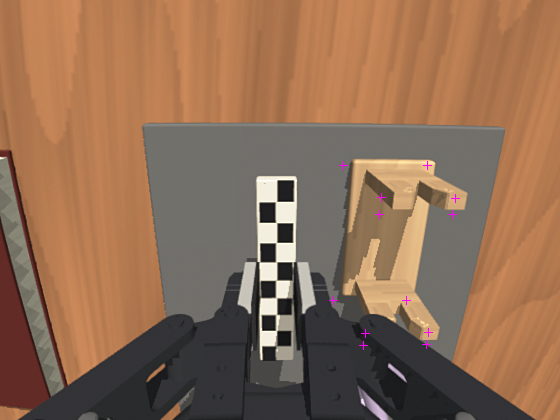

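The bar is held square. The cradle appears about 8–10 px right of and 3 px above the prediction, so it is really near (.613,.083). I'll shift the bar target accordingly and set it down.

servo_tool:
  moves:
    - [0.5, 0.2, -2, 0]
    - [0.5, 0.2, -3.5, 0]
    - [0.5, 0.2, -4.3, 0]
    - [0.5, 0.2, -4.7, 0]
    - [0.5, 0.2, -4.9, 0]
    - [0.5, 0.2, -5, 0]
    - [0.5, 0.2, -5.1, 0]
    - [0.5, 0.2, -5.1, 0]
    - [0.5, 0.2, -5.1, 0]

```text
time: 18.42
ee_pos: [0.5496, 0.0775, 0.016]
tcp_rot: [179.9, -0.0, 95.1]
wrist_force: [-5.8, -0.6, 9.8]
opening: 0.0164
grasp_force: 30.8
```

servo_tool:
  moves:
    - [0, 0, 0, 0]
    - [0, 0, 0, 0]
    - [0, 0, 0, 0]
    - [0, 0, 0, 0]
    - [0, 0, 1, 0]
    - [0, 0, 4, 0]
    - [0, 0, 8, 0]
    - [1, 0, 12, 0]
    - [3, 0.2, 15.4, 0]
    - [5, 0.4, 15.4, 0]
    - [6.4, 0.5, 15.4, 0]
    - [6.4, 0.5, 15.4, 0]
    - [6.4, 0.5, 15.4, 0]
    - [6.4, 0.5, 15.4, 0]
  claw: 0.65

```text
time: 19.58
ee_pos: [0.6126, 0.0822, 0.1676]
tcp_rot: [-179.9, 0.0, 95.0]
wrist_force: [-0.9, 1.1, -0.2]
opening: 0.0298
grasp_force: 0.0
```

Run:
```python
from h import *
C,_=shot("cr"); o=get_obs(); print(o["ee_pos"],o["tcp_rot"],o["opening"])
im=cv2.imread("pics/cr_raw.png"); print(proj(C,(.6133,.0832,.05)))
cv2.imwrite("pics/cr_crop.png",cv2.resize(im[100:300,140:400],(780,600),interpolation=cv2.INTER_CUBIC))
```

```text
[0.6125497  0.0822107  0.16774116] [-1.79950550e+02  2.20854722e-03  9.50464957e+01] 0.029650137214711877
[[276.34718823 202.69703579]]
```

View pics/cr_crop.png

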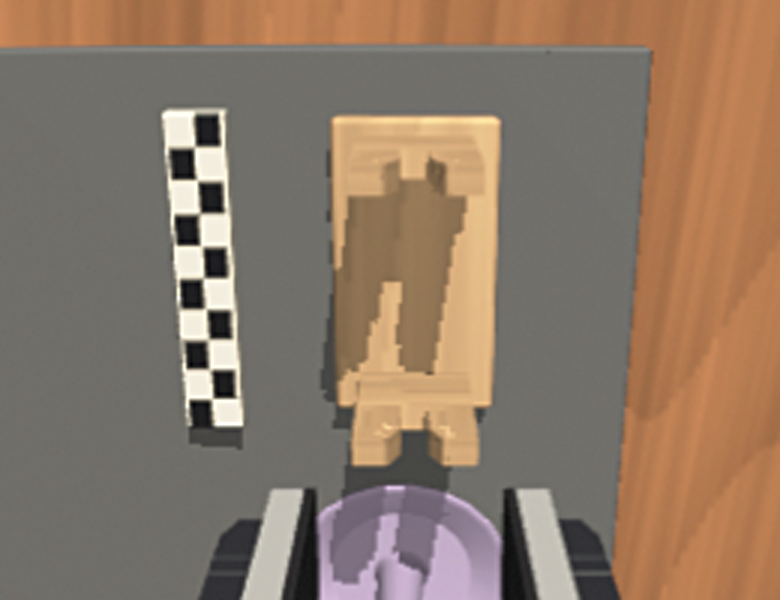

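Cradle base-top corners in the crop: (332,117), (499,118), (492,405), (337,405). The far-end upright tops are at (352,465) and (478,465). The bar's corners are (163,112), (225,110), (242,427), (190,428).

Run:
```python
from h import *
C=again("cr"); np.set_printoptions(precision=4,suppress=True)
g=lambda p,z:unproj(C,(np.array(p,float)+.5)/3-.5+[140,100],z)[:,:2]
b=g([(332,117),(499,118),(492,405),(337,405)],.018); t=g([(352,465),(478,465)],.067)
a=lambda v:np.degrees(np.arctan2(v[1],v[0]))
u=np.array([np.cos(np.radians(5)),np.sin(np.radians(5))]);v=np.array([-u[1],u[0]])
print("base",b,b.mean(0),[np.linalg.norm(b[i]-b[i-1]) for i in range(4)],a(b[0]-b[3]),a(b[1]-b[2]))
print("top",t,np.linalg.norm(t[1]-t[0]),t.mean(0)+.041*v)
r=g([(163,112),(225,110),(242,427),(190,428)],.018); print("bar",r.mean(0),a(r[0]-r[3]),a(r[1]-r[2]))
sl=g([(415,430)],.067);print("slot",sl)
e=g([(650,48),(0,46)],.01); print(a(e[0]-e[1]))
c=cam("top");o=cv2.imread("pics/top0.png")
```

```text
base [[0.5866 0.1291]
 [0.6347 0.133 ]
 [0.6429 0.0435]
 [0.5939 0.0391]] [0.6146 0.0862] [np.float64(0.090211004428721), np.float64(0.048237742134645545), np.float64(0.08992922158915113), np.float64(0.04923614267800431)] 94.60710846089434 95.24242931952561
top [[0.6011 0.0432]
 [0.635  0.0462]] 0.034035843483107966 [0.6145 0.0856]
bar [0.5512 0.0776] 95.47640461715822 94.75537415704743
slot [[0.6171 0.055 ]]
4.664455750352031
```

servo_tool:
  moves:
    - [-2, -3, 0, -0.12]
    - [-4, -6, 0, -0.24]
    - [-6, -9, 0, -0.36]
    - [-8, -12, 0, -0.48]
    - [-10, -15, 0, -0.6]
    - [-12, -18, 0, -0.72]
    - [-14, -21, 0, -0.84]
    - [-16, -24, 0, -0.96]
    - [-18, -27, 0, -1.08]
    - [-20, -30, 0, -1.2]
    - [-22.5, -33, -1, -1.32]
    - [-25, -36, -1.8, -1.44]
    - [-26, -37.8, -1.8, -1.571]
    - [-26, -37.8, -1.8, -1.571]
    - [-26, -37.8, -1.8, -1.571]
    - [-26, -37.8, -1.8, -1.571]
    - [-26, -37.8, -1.8, -1.571]
  claw: 0.2

```text
time: 21.05
ee_pos: [0.3537, -0.2949, 0.15]
tcp_rot: [180.0, -0.0, 5.2]
wrist_force: [0.1, -0.5, 0.2]
opening: 0.0683
grasp_force: 0.0
```

Run:
```python
from seg import *
c0=(.352,-.296); C,_=shot("wt",circ(c0,.021,.036)); im=cv2.imread("pics/wt_raw.png"); o=get_obs(); print(o["ee_pos"],o["tcp_rot"],o["opening"])
u,v=proj(C,(*c0,.036))[0].astype(int); print(u,v,im[v,u],im[v-60,u])
yel=lambda a:(a[:,:,1]>a[:,:,0]*1.75)&(a[:,:,1]>90)
print(fit(C,im,(u-50,v-50,u+50,v+50),yel,.021,.036,lambda p,c:p[:,1]>c[1]))
```

```text
[ 0.35384502 -0.29489289  0.14998   ] [ 1.79995086e+02 -1.85297514e-02  5.18169615e+00] 0.0683615068778717
276 208 [110 188 233] [ 89 134 199]
(array([ 3.77065624e-01, -2.96642252e-01,  2.82178540e-04]), np.float64(3.0203272503468923e-09))
```

View pics/wt.png

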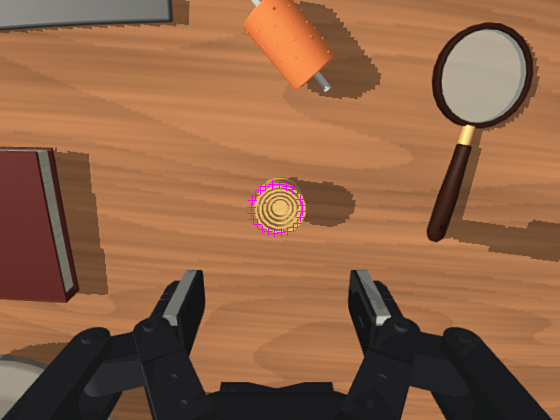

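The weights' rings are centred at (279,207), about 2 mm right of the prediction. Grasping.

servo_tool:
  moves:
    - [-0.1, -0.3, -3, 0]
    - [-0.1, -0.3, -6.5, 0]
    - [-0.1, -0.3, -10, 0]
    - [-0.1, -0.3, -12.5, 0]
    - [-0.1, -0.3, -13.6, 0]
    - [-0.1, -0.3, -14.2, 0]
    - [-0.1, -0.3, -14.6, 0]
    - [-0.1, -0.3, -14.6, 0]

```text
time: 21.77
ee_pos: [0.353, -0.2988, 0.0045]
tcp_rot: [180.0, -0.0, 5.1]
wrist_force: [0.2, 0.5, 1.4]
opening: 0.0686
grasp_force: 0.0
```

servo_tool:
  moves:
    - [0, 0, 0, 0]
    - [0, 0, 0, 0]
    - [0, 0, 0, 0]
    - [0, 0, 0, 0]
    - [0, 0, 0, 0]
    - [0, 0, 0, 0]
    - [0, 0, 0, 0]
    - [0, 0, 0, 0]
  claw: 1
  force: 40

```text
time: 22.43
ee_pos: [0.3531, -0.2993, 0.0054]
tcp_rot: [179.9, -0.1, 5.0]
wrist_force: [0.2, 1.5, 5.4]
opening: 0.0403
grasp_force: 39.9
```

servo_tool:
  moves:
    - [0, 0, 1, 0]
    - [0, 0, 3, 0]
    - [0, 0, 6, 0]
    - [1.5, 1.4, 8, 0]
    - [4, 3.7, 8, 0]
    - [6.5, 6, 8, 0]
    - [9, 8.3, 8, 0]
    - [11.5, 10.6, 8, 0]
    - [14, 13, 8, 0]
    - [16, 14.8, 8, 0]
    - [17.4, 16, 7, 0]
    - [18, 16.6, 5, 0]
    - [18, 16.6, 3.5, 0]
    - [18, 16.6, 2.5, 0]
    - [18, 16.6, 2, 0]
    - [18, 16.6, 1.6, 0]
    - [18, 16.6, 1.3, 0]
    - [18, 16.6, 1.1, 0]
    - [18, 16.6, 1, 0]
    - [18, 16.6, 0.9, 0]

```text
time: 24.1
ee_pos: [0.5328, -0.1331, 0.0153]
tcp_rot: [180.0, -0.1, 5.0]
wrist_force: [-10.4, 1.9, 20.7]
opening: 0.0402
grasp_force: 42.8
```

servo_tool:
  moves:
    - [0, 0, 0, 0]
    - [0, 0, 0, 0]
    - [0, 0, 0, 0]

```text
time: 24.35
ee_pos: [0.5327, -0.1331, 0.0154]
tcp_rot: [180.0, -0.1, 5.0]
wrist_force: [-7.0, 1.2, 11.7]
opening: 0.0402
grasp_force: 42.1
```

servo_tool:
  moves:
    - [0, 0, 0, 0]
    - [0, 0, 0, 0]
    - [0, 0, 0, 0]
    - [0, 0, 0, 0]
    - [0, 0, 0, 0]
    - [0, 0, 1, 0]
    - [0, 0, 4, 0]
    - [0, 0, 8, 0]
    - [0, 0, 12, 0]
    - [1.5, -3, 14.5, -0.1]
    - [3, -7, 14.5, -0.2]
    - [4.5, -11, 14.5, -0.3]
    - [6, -14.5, 14.5, -0.4]
    - [7.3, -17, 14.5, -0.43]
    - [7.3, -17, 14.5, -0.43]
    - [7.3, -17, 14.5, -0.43]
    - [7.3, -17, 14.5, -0.43]
    - [7.3, -17, 14.5, -0.43]
  claw: 0.3

```text
time: 25.85
ee_pos: [0.6052, -0.3017, 0.1585]
tcp_rot: [-180.0, -0.0, -19.5]
wrist_force: [0.1, 0.3, 0.4]
opening: 0.06
grasp_force: 0.0
```

Run:
```python
from h import *
a=np.radians(-19.5); c=np.array([.6056,-.3037,.02]); d=np.array([np.cos(a),np.sin(a),0])
C,_=shot("cy",[c+.046*d,c-.046*d,c]); o=get_obs(); print(o["ee_pos"],o["tcp_rot"],o["opening"]); print(proj(C,c))
```

```text
[ 0.60523735 -0.30166455  0.1586762 ] [ 1.79999732e+02 -3.77644552e-02 -1.95286920e+01] 0.05952495943401698
[[277.82793074 197.21004067]]
```

View pics/cy.png

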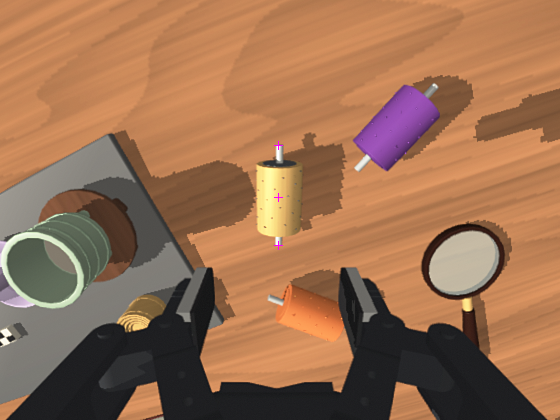

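The spindle ends are at (279,146) and (278,243), matching the prediction within 1 px. Grasping the brass cylinder.

servo_tool:
  moves:
    - [0, -0.2, -3, 0]
    - [0, -0.2, -7, 0]
    - [0, -0.2, -11, 0]
    - [0, -0.2, -13.5, 0]
    - [0, -0.2, -14.6, 0]
    - [0, -0.2, -15.2, 0]
    - [0, -0.2, -15.5, 0]
    - [0, -0.2, -15.5, 0]

```text
time: 26.57
ee_pos: [0.6062, -0.3048, 0.0044]
tcp_rot: [180.0, -0.1, -19.6]
wrist_force: [-0.5, -0.6, 0.5]
opening: 0.0598
grasp_force: 0.0
```

servo_tool:
  moves:
    - [0, 0, 0, 0]
    - [0, 0, 0, 0]
    - [0, 0, 0, 0]
    - [0, 0, 0, 0]
    - [0, 0, 0, 0]
    - [0, 0, 0, 0]
    - [0, 0, 0, 0]
    - [0, 0, 0, 0]
  claw: 1
  force: 40

```text
time: 27.23
ee_pos: [0.6064, -0.3053, 0.0052]
tcp_rot: [180.0, -0.2, -19.6]
wrist_force: [-0.9, 0.8, 6.7]
opening: 0.0389
grasp_force: 40.1
```

servo_tool:
  moves:
    - [0, 0, 1, 0]
    - [0, 0, 4, 0]
    - [0, 0, 8, 0]
    - [0, 0, 12, 0]
    - [0, 1, 13.5, -0.1]
    - [0, 4, 13.5, -0.2]
    - [0, 8, 13.5, -0.3]
    - [0, 12, 13.5, -0.42]
    - [0.2, 16, 13.5, -0.54]
    - [0.4, 20, 13.5, -0.66]
    - [0.5, 24, 13.5, -0.78]
    - [0.6, 28, 13.5, -0.9]
    - [0.7, 32, 13.5, -1.02]
    - [0.8, 35.5, 13.5, -1.1]
    - [0.8, 38, 13, -1.141]
    - [0.8, 39.1, 11, -1.141]
    - [0.8, 39.1, 9, -1.141]
    - [0.8, 39.1, 8, -1.141]
    - [0.8, 39.1, 8, -1.141]
    - [0.8, 39.1, 8, -1.141]

```text
time: 28.9
ee_pos: [0.3011, -0.331, 0.1217]
tcp_rot: [-167.7, 3.0, -55.5]
wrist_force: [-0.1, -0.5, -1.3]
opening: 0.0387
grasp_force: 40.9
```

servo_tool:
  moves:
    - [0, 0, 0, 0]
    - [0, 0, 0, 0]
    - [0, 0, 0, 0]

```text
time: 29.15
ee_pos: [0.3026, -0.3314, 0.122]
tcp_rot: [-167.7, 3.0, -55.3]
wrist_force: [1.5, -0.1, -2.3]
opening: 0.0388
grasp_force: 41.0
```

Run:
```python
from h import *
C,_=shot("cy2"); o=get_obs(); print(o["ee_pos"],o["tcp_rot"],o["opening"])
im=cv2.imread("pics/cy2_raw.png"); cv2.imwrite("pics/cy2_crop.png",cv2.resize(im[80:340,110:450],(784,600),interpolation=cv2.INTER_CUBIC))
a=np.radians(95.); u=np.array([np.sin(a),-np.cos(a),0]);v=np.array([np.cos(a),np.sin(a),0]); c=np.array([.6143,.0858,.01])
for b in(-.041,-.033):
  for x in (-.017,0,.017): print(b,x,((proj(C,c+b*v+x*u+[0,0,.057])[0]-[110,80])*2.307).round(1))
t=o["ee_pos"]+[0,0,.0148]; print("spindle end",((proj(C,t-.046*v)[0]-[110,80])*2.307).round(1))
```

```text
[ 0.30288559 -0.33124925  0.12182362] [-167.64560835    2.98329227  -55.31058857] 0.03886607853679272
-0.041 -0.017 [-454.3  514.6]
-0.041 0 [-477.3  496.5]
-0.041 0.017 [-499.6  478.4]
-0.033 -0.017 [-453.2  524.3]
-0.033 0 [-476.   506.3]
-0.033 0.017 [-498.2  488.4]
spindle end [491.6 327.4]
```

View pics/cy2_crop.png

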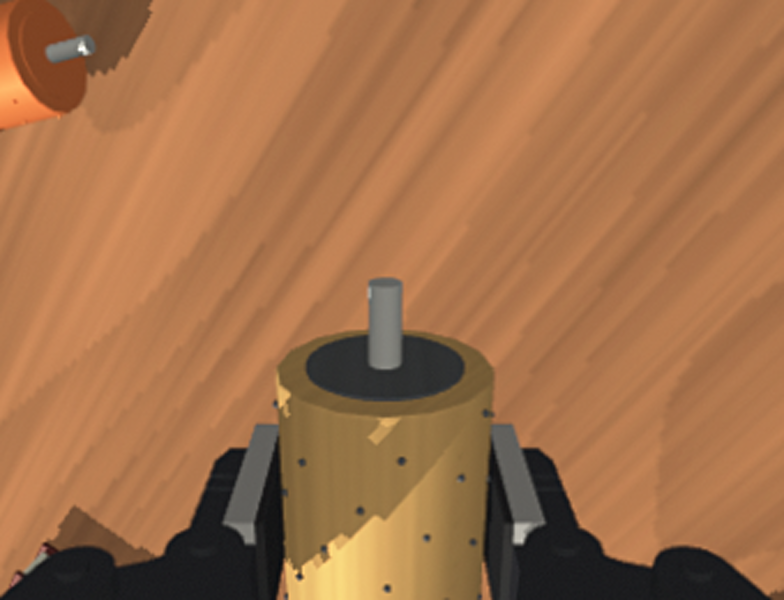

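The arm went somewhere unexpected, to (.30,-.33) and tilted 12°. The cylinder is still held. I'll check the joints.

Run:
```python
from h import *
o=get_obs()
for k in("time","q","ee_pos","tcp_rot","wrist_force"):print(k,np.round(o[k],2))
cv2.imwrite("pics/top4.png",camera("top")[:,:,::-1])
```

```text
time 29.2
q [-55.37  -7.14 -14.75  85.39  12.35 179.94]
ee_pos [ 0.3  -0.33  0.12]
tcp_rot [-167.65    2.98  -55.31]
wrist_force [-0.39 -0.54 -2.58]
```

servo_tool:
  moves:
    - [0, 0, 0.1, 0]

```text
time: 29.33
ee_pos: [0.3029, -0.3309, 0.1222]
tcp_rot: [-167.7, 3.1, -55.3]
wrist_force: [-0.4, 0.3, -2.4]
opening: 0.0389
grasp_force: 41.0
```

The last joint hit its limit (yaw = q1 + 180 − q6), so yaw −85 isn't reachable at the cradle. I need the other half-turn, yaw +95. Recovering with a small test turn.

servo_tool:
  moves:
    - [0, 0, 2, 0.1]
    - [0, 0, 4, 0.2]
    - [0, 0, 5, 0.3]
    - [0, 0, 5, 0.3]

```text
time: 29.67
ee_pos: [0.3036, -0.3318, 0.1741]
tcp_rot: [-167.7, 2.9, -37.8]
wrist_force: [0.2, 0.1, -2.1]
opening: 0.0388
grasp_force: 41.1
```

Tilt remains but it is about the spindle axis (only 2.9° along it), so the cylinder can be seated that way. The fingers lean and clear the uprights. Turning to yaw 95 and moving over high.

servo_tool:
  moves:
    - [0, 0, 0, 0.12]
    - [0, 0, 0, 0.24]
    - [0, 0, 0, 0.36]
    - [1, 1.4, 0, 0.48]
    - [3, 4.1, 0, 0.6]
    - [5, 6.8, 0, 0.72]
    - [7, 9.5, 0, 0.84]
    - [9, 12.2, 0, 0.96]
    - [11, 15, 0, 1.08]
    - [13, 17.7, 0, 1.2]
    - [15, 20.4, 0, 1.32]
    - [17, 23.1, 0, 1.44]
    - [19, 25.9, 0, 1.56]
    - [19, 25.9, 0, 1.6]
    - [19, 25.9, 0, 1.6]

```text
time: 30.92
ee_pos: [0.493, -0.0698, 0.1707]
tcp_rot: [-167.6, 3.1, 53.7]
wrist_force: [-0.5, 0.5, -2.3]
opening: 0.0386
grasp_force: 41.1
```

servo_tool:
  moves:
    - [1.5, 2, 0, 0.12]
    - [3.5, 4.6, 0, 0.24]
    - [5.5, 7.3, 0, 0.36]
    - [7.5, 10, 0, 0.48]
    - [9.5, 12.6, 0, 0.6]
    - [11, 14.6, 0, 0.7]
    - [11.8, 15.6, -1.5, 0.721]
    - [11.8, 15.6, -3.5, 0.721]
    - [11.8, 15.6, -5.5, 0.721]
    - [11.8, 15.6, -6.6, 0.721]
    - [11.8, 15.6, -6.6, 0.721]
    - [11.8, 15.6, -6.6, 0.721]
    - [11.8, 15.6, -6.6, 0.721]

```text
time: 32.0
ee_pos: [0.6105, 0.0834, 0.1073]
tcp_rot: [-167.7, 3.1, 94.7]
wrist_force: [0.5, -0.3, -1.5]
opening: 0.0386
grasp_force: 41.2
```

Run:
```python
from h import *
o=get_obs(); print(o["ee_pos"],o["tcp_rot"],o["q"].round(1))
C,_=shot("cy3"); im=cv2.imread("pics/cy3_raw.png")
R=Rn.from_euler("xyz",o["tcp_rot"],degrees=True).as_matrix(); ctr=o["ee_pos"]-.0148*R[:,2]-.0013*R[:,0]; print("centre",ctr)
a=np.radians(95.); u=np.array([np.sin(a),-np.cos(a),0]);v=np.array([np.cos(a),np.sin(a),0]); c=np.array([.6140,.0858,.01])
for P in [c+b*v+x*u+[0,0,.057] for b in(.041,.033) for x in(-.017,0,.017)]+[ctr+.046*R[:,0]]:
  cv2.drawMarker(im,tuple(int(round(x)) for x in proj(C,P)[0]),(255,0,255),0,7,1)
cv2.imwrite("pics/cy3_crop.png",cv2.resize(im[80:340,110:450],(784,600),interpolation=cv2.INTER_CUBIC))
```

```text
[0.610459   0.0833878  0.10733104] [-167.73181673    3.0521456    94.69333705] [ 8.8 26.7 21.7 97.5 -2.1 94.6]
centre [0.61363648 0.08311876 0.12184176]
```

View pics/cy3_crop.png

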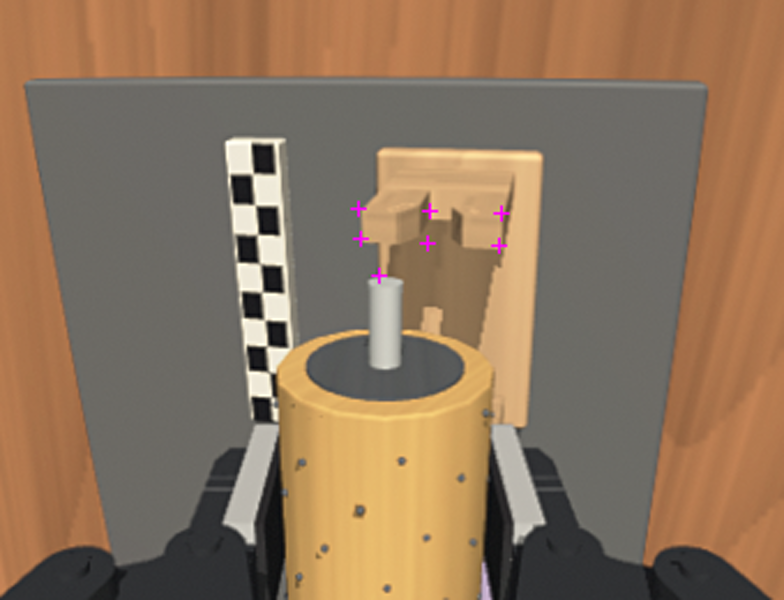

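The upright tops lie on the predicted marks (within 2 px), and the spindle end at (386,282) is about in line with the slot centre, (429,212) in perspective. Only y needs +3 mm. Lowering.

servo_tool:
  moves:
    - [0, 0.3, -1.5, 0.005]
    - [0, 0.3, -3, 0.005]
    - [0, 0.3, -4.2, 0.005]
    - [0, 0.3, -5, 0.005]
    - [0, 0.3, -5.5, 0.005]
    - [0, 0.3, -5.8, 0.005]
    - [0, 0.3, -6.1, 0.005]
    - [0, 0.3, -6.4, 0.005]
    - [0, 0.3, -6.4, 0.005]
    - [0, 0.3, -6.4, 0.005]

```text
time: 32.88
ee_pos: [0.6104, 0.087, 0.0424]
tcp_rot: [-167.7, 3.0, 95.1]
wrist_force: [-0.1, -0.1, -2.4]
opening: 0.0385
grasp_force: 41.2
```

servo_tool:
  moves:
    - [0, 0, -0.2, 0]
    - [0, 0, -0.4, 0]
    - [0, 0, -0.5, 0]
    - [0, 0, -0.6, 0]
    - [0, 0, -0.7, 0]
    - [0, 0, -0.7, 0]
    - [0, 0, -0.7, 0]

```text
time: 33.47
ee_pos: [0.6102, 0.087, 0.0351]
tcp_rot: [-167.6, 3.1, 95.1]
wrist_force: [-0.2, -0.6, -2.7]
opening: 0.0385
grasp_force: 41.2
```

servo_tool:
  moves:
    - [0, 0, -0.1, 0]
    - [0, 0, -0.15, 0]
    - [0, 0, -0.2, 0]
    - [0, 0, -0.2, 0]
    - [0, 0, -0.2, 0]

```text
time: 33.88
ee_pos: [0.6103, 0.087, 0.0337]
tcp_rot: [-167.7, 3.1, 95.1]
wrist_force: [-1.5, -1.3, 4.6]
opening: 0.0388
grasp_force: 41.6
```

servo_tool:
  moves:
    - [0, 0, 0, 0]
    - [0, 0, 0, 0]
    - [0, 0, 0, 0]
    - [0, 0, 0, 0]
    - [0, 0, 0, 0]
    - [0, 0, 0, 0]
  claw: 0.38

```text
time: 34.38
ee_pos: [0.6102, 0.087, 0.033]
tcp_rot: [-167.6, 3.1, 95.1]
wrist_force: [-0.1, -0.7, 0.6]
opening: 0.0528
grasp_force: 0.0
```

servo_tool:
  moves:
    - [0.2, 0.07, 1, 0]
    - [0.4, 0.13, 2, 0]
    - [0.8, 0.27, 4, 0]
    - [1.4, 0.5, 7, 0]
    - [2, 0.7, 10, 0]
    - [2, 0.7, 13, 0]
    - [0, 0.7, 15, 0]
    - [-2, 0.7, 16, 0]
    - [-2, 0.7, 16, 0]
    - [-2, 0.7, 16, 0]

```text
time: 35.22
ee_pos: [0.5905, 0.0942, 0.1954]
tcp_rot: [-167.9, 3.0, 95.1]
wrist_force: [-0.0, 0.7, -0.5]
opening: 0.0529
grasp_force: 0.0
```

Run:
```python
from seg import *
np.set_printoptions(precision=4,suppress=True)
o=get_obs(); print(o["time"],o["ee_pos"])
C,_=shot("fin"); im=cv2.imread("pics/fin_raw.png")
u,v=proj(C,(.614,.0858,.06))[0].astype(int); print(u,v)
# spindle: grey bright low-saturation pixels around the two expected end spans
a=np.radians(95); d=np.array([np.cos(a),np.sin(a),0]); e=np.array([np.sin(a),-np.cos(a),0]); c=np.array([.6143,.0858,.047])
for s in(1,-1):
  for b in (.0315,.0435):
    P=[c+s*b*d+x*e for x in np.arange(-.014,.0141,.002)]
    uv=proj(C,P).round().astype(int); print(s,b,[tuple(map(int,im[q[1],q[0]])) if 0<=q[0]<560 and 0<=q[1]<420 else None for q in uv])
```

```text
35.2167 [0.5905 0.0942 0.1954]
334 203
1 0.0315 [(128, 178, 220), (128, 178, 221), (122, 171, 213), (102, 140, 176), (102, 139, 175), (60, 74, 86), (132, 138, 138), (193, 203, 204), (193, 203, 203), (68, 79, 89), (63, 86, 107), (116, 161, 201), (129, 179, 221), (127, 177, 220), (127, 177, 220)]
1 0.0435 [(130, 181, 222), (129, 179, 222), (129, 179, 222), (129, 179, 221), (128, 178, 221), (128, 179, 224), (145, 153, 155), (192, 202, 203), (190, 199, 197), (120, 165, 204), (128, 178, 220), (127, 176, 219), (126, 175, 219), (126, 175, 219), (124, 174, 218)]
-1 0.0315 [(85, 146, 187), (94, 161, 207), (98, 162, 206), (105, 180, 228), (105, 181, 227), (110, 187, 232), (113, 191, 235), (111, 189, 234), (114, 194, 237), (114, 193, 237), (112, 191, 235), (112, 193, 235), (108, 183, 229), (107, 182, 228), (100, 171, 219)]
-1 0.0435 [(125, 174, 217), (127, 176, 220), (134, 187, 229), (115, 161, 200), (91, 127, 158), (67, 86, 103), (113, 118, 118), (126, 132, 133), (125, 130, 130), (71, 90, 107), (61, 84, 105), (107, 149, 188), (134, 187, 228), (126, 175, 219), (125, 174, 219)]
```

Both spindle ends show grey in the slot centres (within about 2 mm of x = 0). I'll move the arm aside for a final numeric check of everything from the top camera.

servo_tool:
  moves:
    - [-3, 3, 0, 0]
    - [-6, 6, 0, 0]
    - [-9, 9, 0, 0]
    - [-12, 12, 0, 0]
    - [-15, 15, 0, 0]
    - [-18, 18, 0, 0]
    - [-21, 21, 0, 0]
    - [-24, 24, 0, 0]
    - [-24, 26, 0, 0]
    - [-24, 26, 0, 0]

```text
time: 36.1
ee_pos: [0.3487, 0.3576, 0.1923]
tcp_rot: [-167.6, 3.0, 95.3]
wrist_force: [1.1, 0.3, -0.3]
opening: 0.053
grasp_force: 0.0
```

Run:
```python
from seg import *
np.set_printoptions(precision=4,suppress=True)
C=cam("top"); im=camera("top")[:,:,::-1].copy(); cv2.imwrite("pics/topf.png",im)
bx=lambda P,r:(lambda q:(q[0]-r,q[1]-r,q[0]+r,q[1]+r))(proj(C,P)[0].astype(int))
green=lambda a:(a[:,:,1]>a[:,:,2]+4)&(a[:,:,1]>60)
lav=lambda a:(a[:,:,0]>a[:,:,1]+8)&(a[:,:,0]>85)
yel=lambda a:(a[:,:,2]>a[:,:,0]+25)&(a[:,:,1]>70)
S=np.array([.6303,-.1252]);K=np.array([.6143,.0858]);a=np.radians(5);R=np.array([[np.cos(a),np.sin(a)],[-np.sin(a),np.cos(a)]])
for n,P,m,r,z in(("burner",(.63,-.125,.09),green,.0325,.09),("dish",(.618,-.022,.023),lav,.038,.021),("weights",(.533,-.133,.046),yel,.021,.046)):
    f,e=fit(C,im,bx(P,22),m,r,z); print(n,f,e,"in stand",R@(f[:2]-S),"in cradle",R@(f[:2]-K))
# brass barrel
u0,v0,u1,v1=bx((.614,.086,.05),26); s=4
sub=cv2.resize(im[v0:v1,u0:u1],None,fx=s,fy=s,interpolation=cv2.INTER_CUBIC)
h=cv2.cvtColor(sub,cv2.COLOR_BGR2HSV).astype(int); m=((h[:,:,1]>118)&(h[:,:,2]>60)).astype(np.uint8)
n,l,st,c=cv2.connectedComponentsWithStats(m);k=1+st[1:,4].argmax();p=np.argwhere(l==k)[:,::-1]
w=unproj(C,(p+.5)/s-.5+[u0,v0],.055)[:,:2]; r=cv2.minAreaRect((w*1e3).astype(np.float32)); print("barrel",r,R@(np.array(r[0])/1e3-K))
```

```text
burner [ 0.6291 -0.1249  0.0322] 0.0015457440854665452 in stand [-0.0012  0.0004] in cradle [-0.0036 -0.2112]
dish [ 0.6194 -0.0237  0.0382] 0.001352152464531714 in stand [-0.002   0.1021] in cradle [-0.0044 -0.1095]
weights [ 0.5305 -0.1325  0.0244] 0.0008086872646064641 in stand [-0.1001  0.0014] in cradle [-0.1025 -0.2102]
barrel ((613.014892578125, 87.080078125), (39.2739143371582, 64.52494049072266), 4.711409568786621) [-0.0012  0.0014]
```

All five check out within tolerance: burner 1 mm off, dish in line at 102 and 110 mm, weights at −100 mm, bar at −64 mm, and barrel centred with its axis at 95°. Handing in.

```bash
python3 -c "
from workcell import *
print(job_done())"
```

```text
the job is handed in; nothing more can be done
None
```

The job is handed in after about 36 s of robot time, with all five pieces set out on the board and the magnifier not touched; by my camera checks they are all in tolerance, but how far down the spindle sits in its slots was judged only from the view from above and the contact force, and no verdict came back.

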